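# Seat the rail and hold the sprung straightedge at the shoulder mark

### The job

Get the marking jig ready for a tenon shoulder line: first slide the pale wooden blank along its channel, away from the robot, until you feel it come up snug against the dark steel stop. Then pull the spring-return straightedge out by its round wooden knob, towards the robot, until its black pointer lines up with the red mark on the white scale, and keep it there: finish while still holding the knob at the mark (it springs back if released), with the blank still against its stop. Leave the other tools on the bench and the pencil where they are.

Things in the scene. Friction and masses are not known exactly. Their poses are not given: they have to be found in the camera images.
- jig: plywood marking jig fixed to the bench, bed 370 (x) x 340 x 18 mm. Origin on its underside, 15 mm robot-side of the middle; +x away from the robot, +y left. Heights above bench: channel along x at y -100, 43 wide, dark guides to 32; slide track along x at y +40, green spring housing at its far end (x +100 to +198, top 62); white scale rail along x at y +148, top 46
- rail_blank: pale wooden blank, 100 (its x) x 40 x 30 mm tall, about 0.08 kg, loose in the channel on the bed, lying along it, 1.5 mm play to each guide; top 48 mm above the bench. Origin: centre of its underside; +x along the channel towards the stop. It starts 25 to 60 mm short of the stop
- blank_end (a point): centre of the blank's far end face, the one that goes against the stop
- blank_tail (a point): centre of the blank's near end face (towards the robot), 33 mm above the bench; push here or grip the blank over its sides
- stop: dark steel stop with a brass screw head, across the channel, rigidly fixed but set at a different place each time: 20 (x) x 60 x 28 mm tall on the bed. Origin: centre of its underside; axes as the jig's
- stop_face (a point): centre of the stop's near face, where the blank's end must come; x axis as the jig's x
- pull_knob: round wooden knob, 28 mm diameter, 50 mm tall, upright on the grey carriage of the slide, free to swivel; origin: centre of its foot, 60 mm above the bench, its top at 110 mm. Free all round above the 60 mm level except the green housing (62). At rest it stands at x = +60, y = +40 mm in the jig frame
- slide (a joint): travel of the sprung carriage (m): 0 at rest, grows as the knob is pulled along jig -x (to the robot), limit 0.105. Spring return: 3 N at 0, plus 0.8 N per 10 mm (8 to 11 N at the mark). The carriage, 60 x 50 mm, top 60 mm above the bench, carries knob, pointer (left) and steel straightedge (right, 25 x 180 x 5 mm), which passes 6 mm above the blank
- pointer_tip (a point): tip of the black pointer, a 3 mm wide finger on the carriage's left, 84 mm to the left (jig +y) of the knob's axis, level with it along jig x, 54 mm above the bench
- mark: red mark fixed on top of the white scale rail at a new place each time, 60 to 95 mm nearer the robot (jig -x) than the pointer at rest: block 14 (x) x 24 x 12 mm, with a 3 mm wide tip at the middle of its x towards the pointer. Origin: centre of its foot, 46 mm above the bench; axes as the jig's. Pointer at the mark = both at the same jig x
- hammer: bystander: claw hammer lying on the bench; leave it alone
- screwdriver: bystander: yellow-handled screwdriver lying on the bench; leave it alone
- glue: bystander: white glue bottle with orange cap, 60 mm diameter x 170 mm tall, standing on the bench; leave it alone
- tape: bystander: yellow tape measure, 70 x 36 x 65 mm, standing on the bench; leave it alone
- square: bystander: try square with dark wooden stock and steel blade, flat on the bench; leave it alone
- offcut: bystander: brown wooden offcut 90 x 45 x 35 mm; leave it alone
- pencil: bystander: flat red carpenter's pencil, 165 x 13 x 8 mm, lying on the jig's bed between channel and slide track; leave it alone
There are look-alikes about, which are no part of the job. There is more than one size of the rail_blank; the one meant has the size given above.

How it is judged:
On the way, in this order (a step that is already met when the one before it is completed fails the run):
1. the blank is against the stop (gap under 2.5 mm) (x of blank_end in the frame of stop_face between -0.0025 and 0.004 m and distance between blank_end and stop_face below 0.01 m and angle between rail_blank's own z axis and vertical below 0.08 rad), for 0.2 s.
2. the slide is pulled out by the knob so that the pointer is at the mark, within 4 mm (x of pointer_tip in the frame of mark between -0.004 and 0.004 m and contact force between the fingers and pull_knob above 2 N and velocity of joint slide between -0.01 and 0.01 m/s), for 0.3 s.
At the end, for the whole second after the job is handed in: the blank's end is within 2.5 mm of the stop, flat in the channel; the pointer is within 4 mm of the red mark along the scale and still (under 10 mm/s); the fingers hold the knob against the spring (more than 2 N on it) (all of step 1 and all of step 2); the arm keeps its last pose, push and grip.
It fails at once if a bystanding tool or the pencil was moved more than 30 mm (distance of any of hammer, screwdriver, glue, tape, square, offcut, pencil from where it was at the start of the episode above 0.03 m).
It also fails if it takes over 48 s, if anything falls off the work surface, if the arm or the gripper's body presses on something with over 40 N, if the wrist force passes 120 N, or if a joint passes its speed limit or range.

### The arm

A 6-joint arm with a two-finger parallel gripper is mounted at the origin on the work surface. World frame = base frame: x ahead of the robot, y to its left, z up, the work surface at z = 0. Lengths are in m, angles in rad, forces in N, time in s.
With the tool pointing down it reaches from about 0.375 to 0.925 m from the base axis. Payload 5.7 kg.
Tool frame: the origin (TCP) lies at the very end of the fingers, on their centre line; the grasp point (between the pads) lies 19 mm behind it (manip.grasp_offset is the distance from the TCP to the grasp point, in m); y points along the fingers, z is the direction in which the jaws open and shut, and the axes are right-handed (so a half turn about y gives the same grasp; the last joint's range is limited). The gripper opens to 88 mm and grips with 3 to 60 N. Pads are 20 mm wide; open, the fingers measure 115 mm over their backs; the gripper's body (75 mm by 178 mm) begins 61 mm behind the grasp point.
Start: joints at [-1.275, 0.359, 1.51, -0, 1.272, -0.115], TCP at [0.24, -0.55, 0.223] pointing down, gripper open.
Joint ranges: [-2.97, 2.97], [-1.01, 2.36], [0.21, 2.38], [-0.96, 4.11], [0.2, 2.71], [-2.98, 2.98]. Speed limits (rad/s): [2.39, 2.39, 3.14, 3.14, 3.14, 3.14].

### API

Orientations are given as a unit quaternion [w, x, y, z].
In Python, from bench import manip gives the robot as it stands. The module is installed in compiled form; this text tells all that it offers.
- The arm moves only by the tool play_rows, never from a script. Its argument "increments" is a list of rows, each a list of 4 numbers: the shift along the tool's x, y, z in cm, then the turn about the tool's y in degrees. In form: [[tx, ty, tz, twist], ...]. A call has exactly 8 rows; each row is the pose to reach, as a shift and turn from the pose measured when the call began, along the tool's axes at that moment; what a row does not reach only later rows make up. A row lasts 1/8 s, in which the tool goes at most 62.5 mm and 10.7 degrees, less where a joint would pass 70% of its speed; a pose out of reach is approached as far as the arm can. A call with a gripper value outside its range is refused whole. "claw" is the closure, from -1 (fully open) to 1 (shut), so that 0 is half open, set as the call begins (left out, the last holds). The fingers move at their own pace and stop on an object; "squeeze" is the grip in N (left out, the last holds). Time passes only in rows, so rows that repeat a pose let the fingers close, or fill a call up. It gives the time, the measured TCP pose, the force and the opening at its end, in the units of the state.
- manip.read_state(): the state, without advancing time (a new reading comes with each control period).
- manip.capture(name): name is "side" or "top"; returns a dict with "frame" (384x512x3 uint8, blue, green, red), "intrinsics" (3x3 intrinsics, pixels), "view" (4x4, takes a point from world to camera coordinates). Camera axes: x right, y down, z forward; pixel columns grow to the right and rows downward; lengths in m; the calibration is good to about 2 mm. A picture is of the moment at which its call begins. There is no depth.
- manip.hand_in(): hands the job in, once; it reports no verdict.
Trained networks look in a picture, given as the dict that the camera call returned (one of the last four; its "shot" number tells which), for a name from the list of things; names that differ only in an ending like _2 or _b are one class to them, and where a whole thing is asked for, a point or a joint stands for the part that bears it (a point fixed in the world has none). Each returns a list of dicts, best first, with "score" (0 to 1); they miss things now and then, are a little off and sometimes report something else, mostly with a low value. They report only what shows in the picture. A call takes as long as a camera call. They do not tell look-alikes from the thing itself.
- manip.cut_out(picture, thing): "region" (384x512 bool, what is visible of it) and "box" ([centre column, centre row, width, height] in pixels, round what is visible of it).
- manip.pinpoint(picture, thing): "uv" ([column, row] in pixels: a listed point, or the origin of a listed thing).
The state is a dict: "clock": time; "q": joint angles; "joint_vel": joint speeds; "joint_torque": joint torques, N m; "eef_pos": TCP position; "eef_rot": TCP orientation; "force": force on the tool from outside, world axes, zero at the start; "torque": the same for the moment, N m; "width": finger opening in m.
Only numpy, scipy, OpenCV 4.12 (cv2) and the standard library are available. Lean on these libraries where they do the work, as an engineer would, in place of code of your own. Each camera call takes 0.05 s, during which the arm holds its last target. There are 200 camera calls.

## Working session

There is one attempt and no reset: what is moved stays moved. The work goes in short steps, Python scripts to look and compute and a tool call to move; the robot and the scene stay as the last step left them, time stands still between calls to the robot, and variables do not carry over. Pictures are saved under pics/ and viewed, about 8 in all and at most 12, crops included, and the job is handed in when it is done.

Besides the shell and the picture viewer there is one more tool, called after "Request:" by a JSON object that holds its "api" and its "payload", one argument or row to a line. play_rows: Moves the arm, as the interface text tells. Its arguments: {"type":"object","properties":{"increments":{"type":"array","items":{"type":"array","items":{"type":"number"}}},"claw":{"type":"number"},"squeeze":{"type":"number"}},"required":["increments"]}

```bash
mkdir -p pics
cat > h.py <<'E'
import numpy as np, cv2
from bench import manip
def ray(p,uv):
    V=np.array(p["view"]);K=np.array(p["intrinsics"])
    R=V[:3,:3];o=-R.T@V[:3,3];d=R.T@np.linalg.inv(K)@[uv[0],uv[1],1];return o,d
def atz(p,uv,z):
    o,d=ray(p,uv);return (o+d*(z-o[2])/d[2])[:2]
def proj(p,X):
    V=np.array(p["view"]);c=V[:3,:3]@np.array(X)+V[:3,3];q=np.array(p["intrinsics"])@c;return q[:2]/q[2]
Z=dict(jig=0,rail_blank=.018,blank_end=.033,blank_tail=.033,stop=.018,stop_face=.032,pull_knob=.06,pointer_tip=.054,mark=.046)
E
python3 - <<'E'
from h import *
s=manip.read_state();print(s["eef_pos"],s["eef_rot"],s["width"],manip.grasp_offset)
for n in("top","side"):
    p=manip.capture(n);cv2.imwrite(f"pics/{n}0.png",p["frame"])
    o,_=ray(p,(256,192));print(n,o.round(3))
    for k,z in Z.items():
        for r in manip.pinpoint(p,k)[:3]:print(k,np.round(r["uv"],1),round(r["score"],2),atz(p,r["uv"],z).round(4))
E
```

```text
[ 0.23940203 -0.54941841  0.22182926] [ 0.14417368 -0.14429244  0.6928811  -0.69159917] 0.08803157833480493 0.0187
top [ 0.371 -0.023  1.09 ]
jig [285.1 146.3] 0.73 [ 0.6102 -0.0764]
jig [320.9 142.8] 0.17 [ 0.6221 -0.1805]
rail_blank [314.7 180.2] 0.97 [ 0.5095 -0.1609]
rail_blank [341.  263.2] 0.82 [ 0.2782 -0.235 ]
rail_blank [308.6 243.2] 0.69 [ 0.3314 -0.1449]
blank_end [316.1 159.6] 0.83 [ 0.5661 -0.1625]
blank_end [328.7 256. ] 0.74 [ 0.2982 -0.1985]
blank_end [302.3 253.3] 0.61 [ 0.3039 -0.1261]
blank_tail [310.1 194.7] 0.72 [ 0.4665 -0.1464]
blank_tail [355.  266.7] 0.68 [ 0.2709 -0.2701]
blank_tail [313.9 229.6] 0.6 [ 0.3696 -0.1575]
stop [319.2 144.7] 0.44 [ 0.6123 -0.1731]
stop_face [314.9 160.1] 0.63 [ 0.5648 -0.1593]
stop_face [319.6 148.2] 0.58 [ 0.5991 -0.1723]
stop_face [416.9 225.7] 0.24 [ 0.3863 -0.4398]
pull_knob [274.8 116.6] 0.4 [ 0.6806 -0.0437]
pointer_tip [246.9 110.9] 0.9 [0.6979 0.0348]
pointer_tip [315.6 181.4] 0.63 [ 0.5015 -0.1587]
mark [231.5 140. ] 0.5 [0.6159 0.0767]
mark [321.  145.1] 0.22 [ 0.6049 -0.1742]
side [0.031 0.744 1.069]
jig [238.1 176.5] 0.91 [ 0.6178 -0.0712]
rail_blank [323.2 196.5] 0.8 [ 0.3251 -0.1288]
rail_blank [275.4 167.2] 0.56 [ 0.5234 -0.1615]
blank_end [332.2 200. ] 0.79 [ 0.2901 -0.1182]
blank_end [266.1 156.6] 0.57 [ 0.5696 -0.1759]
blank_end [290.6 173.4] 0.44 [ 0.4585 -0.1504]
blank_tail [291.8 173.6] 0.6 [ 0.4547 -0.1517]
blank_tail [314.7 187.8] 0.58 [ 0.3608 -0.1352]
stop [255.3 155.3] 0.56 [ 0.6131 -0.1747]
stop [258.3 156.4] 0.39 [ 0.6012 -0.1756]
stop_face [258.1 154.9] 0.7 [ 0.5982 -0.1693]
pull_knob [216.5 163.2] 0.48 [ 0.6793 -0.038 ]
pull_knob [149.8 296.1] 0.18 [0.5444 0.4469]
pointer_tip [202.8 179.7] 0.69 [0.6771 0.0418]
pointer_tip [258.7 177.8] 0.17 [ 0.5283 -0.0604]
mark [207.6 194.6] 0.37 [0.631  0.0798]
```

View pics/top0.png

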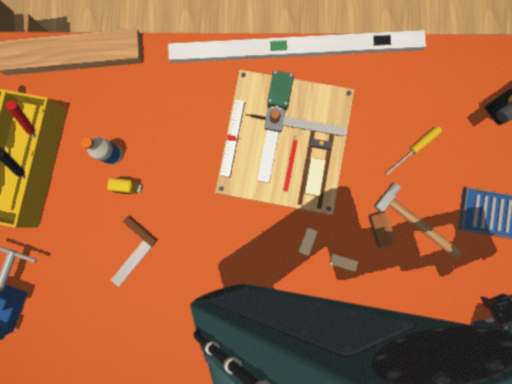

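View pics/side0.png

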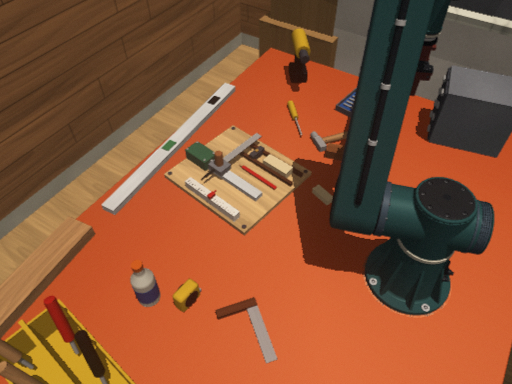

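Run:
```python
from h import *
p=manip.capture("top");q=manip.capture("side")
a=cv2.resize(p["frame"][65:220,210:360],None,fx=3.8,fy=3.8,interpolation=cv2.INTER_CUBIC)
cv2.imwrite("pics/crop1.png",a)
for pic,name in((p,"top"),(q,"side")):
  for r in manip.cut_out(pic,"jig")[:1]:
    m=r["region"].astype(np.uint8);c=max(cv2.findContours(m,0,2)[0],key=cv2.contourArea)[:,0]
    w=np.array([atz(pic,u,.018) for u in c],np.float32)
    print(name,r["score"],cv2.minAreaRect(w))
```

```text
top 0.66 ((0.6316785216331482, -0.07494649291038513), (0.3407477140426636, 0.3871421217918396), 80.43453979492188)
side 0.8 ((0.6309113502502441, -0.08428952097892761), (0.3743782043457031, 0.4131486713886261), 80.35567474365234)
```

View pics/crop1.png

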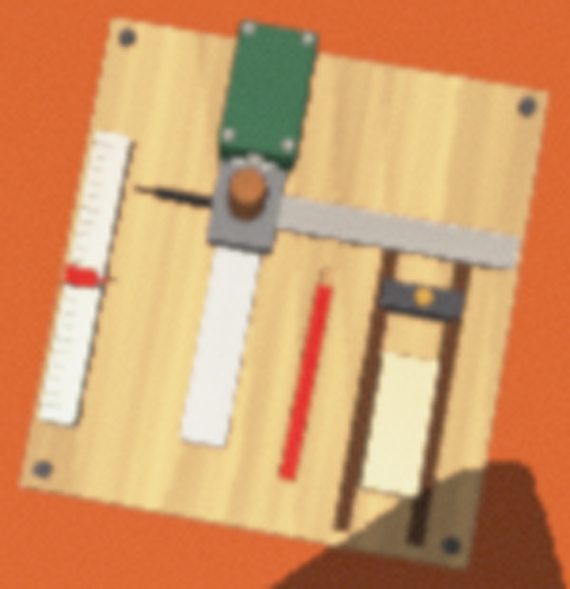

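Run:
```python
from h import *
p=manip.capture("top")
f=lambda x,y,z:atz(p,(x/3.8+210-.37,y/3.8+65-.37),z)
c=[f(*a,.018) for a in((112,20),(548,95),(468,567),(22,487))]
m=np.mean(c,0);v=c[0]+c[1]-c[2]-c[3];l=c[0]+c[3]-c[1]-c[2]
yaw=np.arctan2(v[1],v[0]);print("centre",m,"yaw",np.degrees(yaw),np.degrees(np.arctan2(-l[0],l[1])),np.linalg.norm(v)/2,np.linalg.norm(l)/2)
yaw=(yaw+np.arctan2(-l[0],l[1]))/2
R=np.array([[np.cos(yaw),-np.sin(yaw)],[np.sin(yaw),np.cos(yaw)]])
O=m-R@[.015,0];print("O",O,yaw,"knob pred",O+R@[.06,.04])
J=lambda w:(R.T@(w-O)).round(4)
for n,a in dict(knobtop=(248,187,.11),pointer=(135,188,.054),marktip=(113,280,.055),mark=(82,276,.058),stopnear=(420,315,.046),bf=(413,356,.048),bn=(391,491,.048)).items():
    print(n,J(f(*a)),f(*a).round(4))
s=manip.read_state();print(s["clock"],s["eef_pos"])
```

```text
centre [ 0.62301677 -0.07511121] yaw -9.308774577713102 -9.361321282369602 0.3675917067361995 0.3386408019528332
O [ 0.60821542 -0.0726781 ] -0.16292732221070289 knob pred [ 0.67390912 -0.04294028]
knobtop [0.0592 0.0399] [ 0.6731 -0.0429]
pointer [0.0612 0.1237] [0.6886 0.0395]
marktip [-0.01    0.1267] [0.6189 0.054 ]
mark [-0.0117  0.1493] [0.6209 0.0766]
stopnear [ 0.006  -0.0995] [ 0.598  -0.1719]
bf [-0.0254 -0.0994] [ 0.567  -0.1666]
bn [-0.126  -0.1003] [ 0.4676 -0.1513]
1.25 [ 0.23956335 -0.5500327   0.22260186]
```

```bash
cat >> h.py <<'E'
from scipy.spatial.transform import Rotation as Ro
O=np.array([.6082,-.0727]);yaw=-.1629
RJ=np.array([[np.cos(yaw),-np.sin(yaw)],[np.sin(yaw),np.cos(yaw)]])
def st():
    s=manip.read_state();e=s["eef_rot"];return s,Ro.from_quat([e[1],e[2],e[3],e[0]]).as_matrix()
def need(jx,jy,z):
    s,R=st();t=np.r_[O+RJ@[jx,jy],z]
    print("shift cm",(R.T@(t-s["eef_pos"])*100).round(2))
    # twist so tool z along +/- jig x
    ax=R.T@np.r_[RJ@[1,0],0];a=np.degrees(np.arctan2(ax[0],ax[2]));print("twist to z||jx",round(a,1),round((a+180+180)%360-180,1),"q",np.round(s["q"],3),"t",s["clock"])
def here():
    s,R=st();print("jig xy",RJ.T@(s["eef_pos"][:2]-O),"z",s["eef_pos"][2],"F jig",RJ.T@s["force"][:2],s["force"][2],"w",s["width"],"t",s["clock"])
E
python3 - <<'E'
from h import *
s,R=st();print(R.round(3));need(-.165,-.1,.15)
E
```

```text
[[-0.917 -0.     0.399]
 [-0.399  0.    -0.917]
 [-0.    -1.    -0.   ]]
shift cm [-33.57   7.27 -29.6 ]
twist to z||jx -57.1 122.9 q [-1.275  0.359  1.51   0.     1.273 -0.115] t 1.25
```

Request:
{"api": "play_rows", "payload": {
  "increments": [
    [-4,0.9,-3.7,-7],
    [-8,1.8,-7.4,-14],
    [-12.5,2.7,-11,-21],
    [-17,3.6,-14.8,-28.5],
    [-21,4.5,-18.5,-36],
    [-25,5.4,-22,-43],
    [-29.5,6.4,-26,-50],
    [-33.6,7.3,-29.6,-57.1]
  ],
  "claw": 1,
  "squeeze": 30
}}

```text
clock: 2.25
eef_pos: [0.4302, -0.1428, 0.1497]
eef_rot: [-0.459, 0.458, -0.538, 0.538]
force: [0.0, -0.6, -0.4]
width: 0.0111
```

Run:
```python
from h import *
here();need(-.15,-.1,.034)
p=manip.capture("top");cv2.imwrite("pics/c2.png",cv2.resize(p["frame"][65:305,210:410],None,fx=2.5,fy=2.5))
```

```text
jig xy [-0.16424176 -0.09804158] z 0.14967630489143818 F jig [ 0.12469694 -0.56988761] -0.4083304304096162 w 0.011145874763911469 t 2.25
shift cm [ 0.2  11.57  1.41]
twist to z||jx 0.2 -179.8 q [-0.473  0.238  1.906  0.     0.997 -0.314] t 2.25
```

Request:
{"api": "play_rows", "payload": {
  "increments": [
    [0.2,2,0.4,0],
    [0.2,4.5,0.4,0],
    [0.2,7,0.4,0],
    [0.2,9,0.4,0],
    [0.2,10.6,0.4,0],
    [0.2,11.5,0.4,0],
    [0.2,11.5,0.4,0],
    [0.2,11.5,0.4,0]
  ]
}}

```text
clock: 3.3
eef_pos: [0.4352, -0.1396, 0.0341]
eef_rot: [0.462, -0.459, 0.537, -0.536]
force: [-0.1, 0.5, 1.4]
width: 0.0005
```

Run:
```python
from h import *
here();need(-.108,-.1,.034)
p=manip.capture("top");cv2.imwrite("pics/c3.png",cv2.resize(p["frame"][65:305,210:410],None,fx=2.5,fy=2.5,interpolation=2))
```

```text
jig xy [-0.15988286 -0.09408149] z 0.034129014329752946 F jig [-0.13483423  0.45219851] 1.4296291694835193 w 0.0004787503724984063 t 3.3
shift cm [0.64 0.01 5.18]
twist to z||jx 0.6 -179.4 q [-0.465  0.438  2.006  0.006  0.698 -0.317] t 3.3
```

View pics/c3.png

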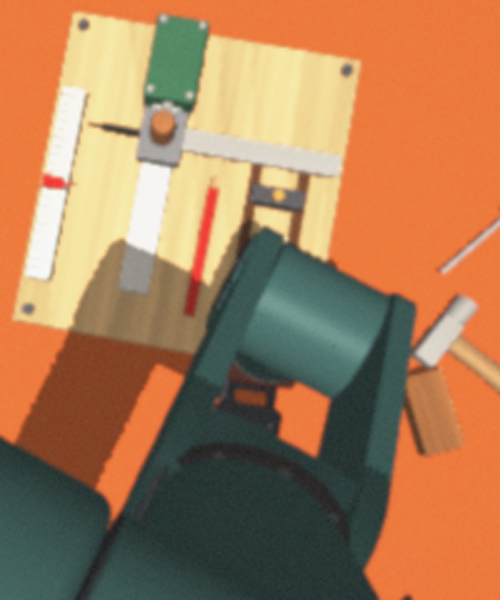

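Request:
{"api": "play_rows", "payload": {
  "increments": [
    [0.6,0,0.5,0.5],
    [0.6,0,1,0.5],
    [0.6,0,1.5,0.5],
    [0.6,0,2,0.5],
    [0.6,0,2.5,0.5],
    [0.6,0,3,0.5],
    [0.6,0,3.5,0.5],
    [0.6,0,4,0.5]
  ]
}}

```text
clock: 4.35
eef_pos: [0.4742, -0.1517, 0.0342]
eef_rot: [0.459, -0.457, 0.539, -0.538]
force: [-0.8, -0.4, -0.2]
width: 0.0008
```

Run:
```python
from h import *
here();need(-.108,-.1,.034)
```

```text
jig xy [-0.11940653 -0.09964831] z 0.03418355250904491 F jig [-0.6911348  -0.54933312] -0.22246413296983644 w 0.000828456638368887 t 4.35
shift cm [0.04 0.02 1.14]
twist to z||jx 0.1 -179.9 q [-0.451  0.476  1.917  0.006  0.749 -0.294] t 4.35
```

Request:
{"api": "play_rows", "payload": {
  "increments": [
    [0,0,0.2,0],
    [0,0,0.4,0],
    [0,0,0.6,0],
    [0,0,0.8,0],
    [0,0,1.0,0],
    [0,0,1.1,0],
    [0,0,1.2,0],
    [0,0,1.3,0]
  ]
}}

```text
clock: 5.35
eef_pos: [0.487, -0.1537, 0.0342]
eef_rot: [0.459, -0.457, 0.539, -0.538]
force: [-0.5, 0.4, -0.2]
width: 0.0007
```

Run:
```python
from h import *
here()
```

```text
jig xy [-0.1064785  -0.09960143] z 0.03417151076518905 F jig [-0.50863144  0.27286592] -0.19397642012101118 w 0.0006574743576774333 t 5.35
```

Not snug yet (only sliding friction); on in small steps.

Request:
{"api": "play_rows", "payload": {
  "increments": [
    [0,0,0.1,0],
    [0,0,0.15,0],
    [0,0,0.2,0],
    [0,0,0.25,0],
    [0,0,0.3,0],
    [0,0,0.35,0],
    [0,0,0.4,0],
    [0,0,0.45,0]
  ]
}}

```text
clock: 6.35
eef_pos: [0.4911, -0.1544, 0.0342]
eef_rot: [0.459, -0.457, 0.54, -0.538]
force: [-2.3, -0.1, 1.6]
width: 0.0006
```

Run:
```python
from h import *
here()
for n in("top","side"):
  p=manip.capture(n)
  for k in("blank_end","stop_face","blank_tail"):
    for r in manip.pinpoint(p,k)[:3]:
      w=atz(p,r["uv"],Z[k]);print(n,k,round(r["score"],2),(RJ.T@(w-O)).round(4))
  if n=="side":cv2.imwrite("pics/s4.png",cv2.resize(p["frame"][100:260,150:350],None,fx=4,fy=3.75,interpolation=2))
```

```text
jig xy [-0.10228837 -0.09958581] z 0.03415574706989656 F jig [-2.22815886 -0.50535686] 1.6382808063821876 w 0.0006414409284469583 t 6.35
top stop_face 0.44 [ 0.0043 -0.0005]
side blank_end 0.89 [ 0.0098 -0.1053]
side stop_face 0.45 [-0.0056 -0.0956]
side stop_face 0.17 [-0.212   0.4409]
side blank_tail 0.88 [-0.1111 -0.109 ]
side blank_tail 0.53 [-0.2333 -0.1099]
side blank_tail 0.47 [0.0787 0.0261]
```

View pics/s4.png

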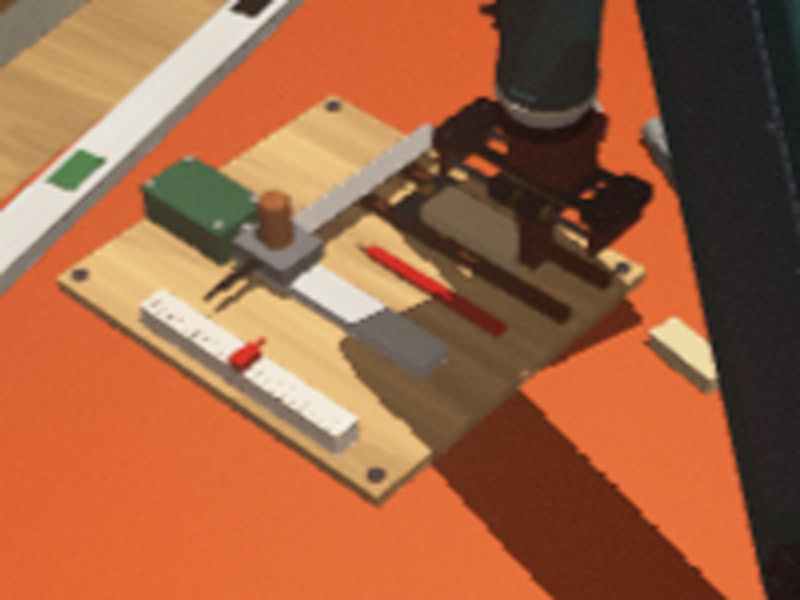

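Request:
{"api": "play_rows", "payload": {
  "increments": [
    [0,0,0.05,0],
    [0,0,0.1,0],
    [0,0,0.15,0],
    [0,0,0.2,0],
    [0,0,0.25,0],
    [0,0,0.3,0],
    [0,0,0.35,0],
    [0,0,0.35,0]
  ]
}}

```text
clock: 7.75
eef_pos: [0.4912, -0.154, 0.0338]
eef_rot: [0.458, -0.458, 0.541, -0.536]
force: [-9.6, -0.3, 8.5]
width: 0.0005
```

Run:
```python
from h import *
here()
```

```text
jig xy [-0.10225298 -0.09914996] z 0.03377672695232978 F jig [-9.40869328 -1.88440583] 8.529804696819612 w 0.0005468878193069839 t 7.75
```

Request:
{"api": "play_rows", "payload": {
  "increments": [
    [0,0,-0.5,0],
    [0,0,-1.2,0],
    [0,0,-2,0],
    [0,-1.5,-2.5,0],
    [0,-4,-2.5,0],
    [0,-8,-2.5,0],
    [0,-12,-2.5,0],
    [0,-14,-2.5,0]
  ]
}}

```text
clock: 8.75
eef_pos: [0.4684, -0.1513, 0.1773]
eef_rot: [0.459, -0.458, 0.54, -0.537]
force: [0.5, 1.1, -0.1]
width: 0.0004
```

Run:
```python
from h import *
here();need(.06,.04,.18)
```

```text
jig xy [-0.12521663 -0.10019579] z 0.17726394714009705 F jig [0.27365426 1.19748662] -0.06360526052446816 w 0.00035531852634407876 t 8.75
shift cm [-13.98  -0.26  18.55]
twist to z||jx 0.1 -179.9 q [-0.455  0.256  1.793  0.003  1.095 -0.296] t 8.75
```

Request:
{"api": "play_rows", "payload": {
  "increments": [
    [-2,0,2.5,0],
    [-4,0,5,0],
    [-6,0,7.5,0],
    [-8,0,10,0],
    [-10,0,13,0],
    [-12,0,16,0],
    [-14,0,18.5,0],
    [-14,-0.2,18.5,0]
  ],
  "claw": -0.4
}}

```text
clock: 9.75
eef_pos: [0.675, -0.0417, 0.1802]
eef_rot: [0.46, -0.458, 0.539, -0.537]
force: [-0.2, -0.1, 0.0]
width: 0.0616
```

Run:
```python
from h import *
here();need(.06,.04,.07)
for n in("top","side"):
  p=manip.capture(n)
  for k in("blank_end","stop_face","pull_knob","pointer_tip","mark"):
    for r in manip.pinpoint(p,k)[:2]:
      w=atz(p,r["uv"],Z[k]);print(n,k,round(r["score"],2),(RJ.T@(w-O)).round(4))
  y,x=(65,210) if n=="top" else(100,150)
  cv2.imwrite(f"pics/{n}5.png",cv2.resize(p["frame"][y:y+160,x:x+200],None,fx=4,fy=3.75,interpolation=2))
```

```text
jig xy [0.06086051 0.04140823] z 0.18024729152529353 F jig [-0.21132051 -0.10508634] 0.003711860257781488 w 0.06159010236969364 t 9.75
shift cm [ 0.18 11.02 -0.09]
twist to z||jx 0.2 -179.8 q [-0.166  0.503  1.381  0.004  1.258 -0.008] t 9.75
top blank_end 0.62 [ 0.0143 -0.1001]
top blank_end 0.59 [-0.294  -0.1733]
top pointer_tip 0.58 [-0.0513 -0.094 ]
side blank_end 0.7 [ 0.0076 -0.0986]
side blank_end 0.67 [-0.3109 -0.0834]
side stop_face 0.75 [ 0.0016 -0.1059]
side stop_face 0.39 [-0.012  -0.0861]
side pull_knob 0.67 [0.0561 0.0482]
side pull_knob 0.61 [-0.1164 -0.0818]
side pointer_tip 0.82 [0.0537 0.1356]
side mark 0.39 [-0.0109  0.145 ]
```

View pics/side5.png

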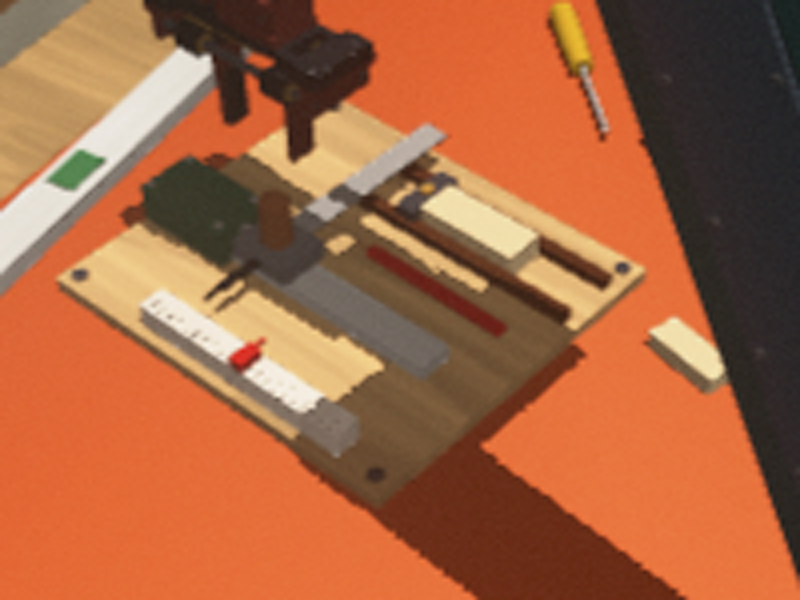

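View pics/top5.png

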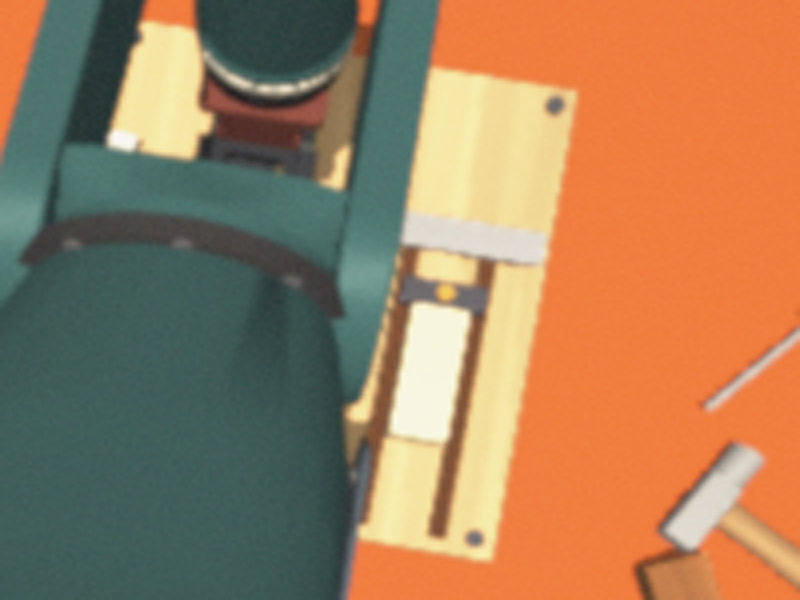

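The blank touches the stop, with no gap at top crop (437,308). The fingers are above the knob, so I'll descend.

Request:
{"api": "play_rows", "payload": {
  "increments": [
    [0.2,2,-0.1,0],
    [0.2,4,-0.1,0],
    [0.2,6,-0.1,0],
    [0.2,8,-0.1,0],
    [0.2,9.5,-0.1,0],
    [0.2,10.5,-0.1,0],
    [0.2,11,-0.1,0],
    [0.2,11,-0.1,0]
  ]
}}

```text
clock: 11.35
eef_pos: [0.6719, -0.0444, 0.0695]
eef_rot: [0.459, -0.458, 0.54, -0.537]
force: [0.2, -0.4, 0.1]
width: 0.0615
```

Request:
{"api": "play_rows", "payload": {
  "increments": [
    [0,0,0,0],
    [0,0,0,0],
    [0,0,0,0],
    [0,0,0,0],
    [0,0,0,0],
    [0,0,0,0],
    [0,0,0,0],
    [0,0,0,0]
  ],
  "claw": 1,
  "squeeze": 35
}}

```text
clock: 12.35
eef_pos: [0.6726, -0.0444, 0.0698]
eef_rot: [0.459, -0.457, 0.54, -0.538]
force: [2.4, -0.6, 0.6]
width: 0.0274
```

Run:
```python
from h import *
here();need(-.011,.04,.07)
p=manip.capture("side")
for k in("pull_knob","pointer_tip","mark"):
    for r in manip.pinpoint(p,k)[:2]:
      w=atz(p,r["uv"],Z[k]);print(k,round(r["score"],2),(RJ.T@(w-O)).round(4))
```

```text
jig xy [0.05894353 0.03832646] z 0.06977146978206324 F jig [ 2.47217518 -0.21989584] 0.5991662095945509 w 0.02736193417637278 t 12.35
shift cm [-0.18 -0.02 -6.99]
twist to z||jx 0.1 -179.9 q [-0.17   0.614  1.483  0.004  1.045 -0.011] t 12.35
pull_knob 0.48 [0.065  0.0486]
pointer_tip 0.6 [0.0506 0.1212]
mark 0.55 [-1.00e-04  1.56e-01]
```

Request:
{"api": "play_rows", "payload": {
  "increments": [
    [0,0,-0.7,0],
    [0,0,-1.6,0],
    [0,0,-2.5,0],
    [0,0,-3.4,0],
    [0,0,-4.3,0],
    [0,0,-5.2,0],
    [0,0,-6.0,0],
    [0,0,-6.5,0]
  ]
}}

```text
clock: 13.55
eef_pos: [0.6092, -0.0339, 0.0698]
eef_rot: [0.46, -0.456, 0.539, -0.538]
force: [9.5, 0.3, -5.9]
width: 0.0275
```

Run:
```python
from h import *
here();need(-.011,.04,.07)
for n in("top","side"):
  p=manip.capture(n)
  for k in("pull_knob","pointer_tip","mark"):
    for r in manip.pinpoint(p,k)[:2]:
      w=atz(p,r["uv"],Z[k]);print(n,k,round(r["score"],2),np.round(r["uv"],1),(RJ.T@(w-O)).round(4))
  if n=="side":cv2.imwrite("pics/s6.png",cv2.resize(p["frame"][150:225,170:270],None,fx=8,fy=8,interpolation=2))
```

```text
jig xy [-0.00530762  0.03844902] z 0.06983787576113641 F jig [9.3121919  1.81917225] -5.90438252847718 w 0.02746639175527799 t 13.55
shift cm [-0.16 -0.02 -0.57]
twist to z||jx 0.1 -179.9 q [-0.171  0.539  1.641  0.005  0.96  -0.012] t 13.55
top pull_knob 0.33 [318.6 143.9] [ 0.0119 -0.0921]
top pull_knob 0.26 [241.5 136.1] [-0.0039  0.1215]
top pointer_tip 0.75 [242.  133.4] [0.0053 0.1222]
top mark 0.18 [285.5 144.1] [-0.0014 -0.0028]
side pull_knob 0.62 [233.9 172.9] [-0.0095  0.0401]
side pointer_tip 0.58 [215.2 189.3] [-0.01    0.1272]
side mark 0.73 [147.7 297.9] [-0.1394  0.5063]
side mark 0.46 [208.3 197.8] [-0.0134  0.162 ]
```

View pics/s6.png

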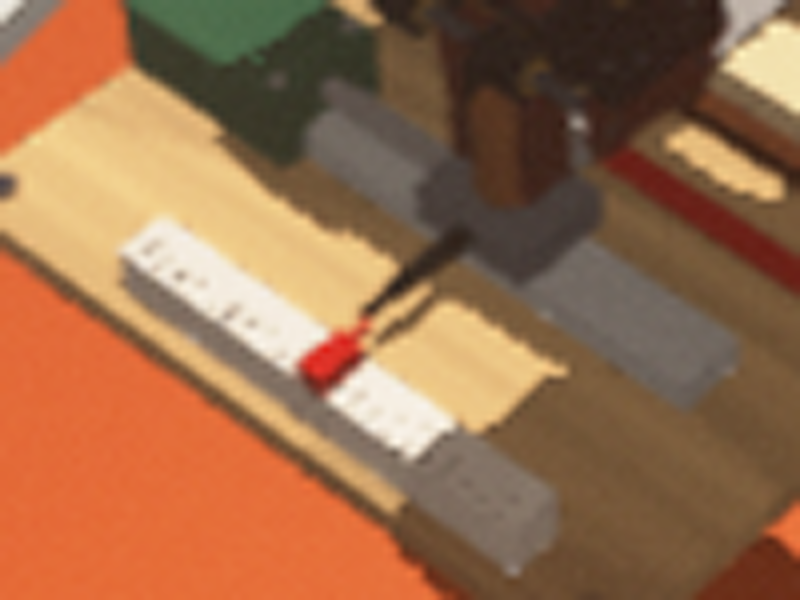

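Run:
```python
from h import *
p=manip.capture("side");t=manip.capture("top")
f=lambda x,y,z:(RJ.T@(atz(p,((x+.5)/8+170-.5,(y+.5)/8+150-.5),z)-O)).round(4)
print("ptr tip",f(368,312,.054),"ptr root",f(455,242,.054),"mark tip",f(364,326,.054),"block",f(333,353,.053))
hsv=cv2.cvtColor(p["frame"],cv2.COLOR_BGR2HSV)
m=((hsv[...,0]<4)|(hsv[...,0]>174))&(hsv[...,1]>190)&(hsv[...,2]>120)
m[:185]=0;m[:,:200]=0;m[205:]=0;m[:,220:]=0
ys,xs=np.nonzero(m);print(len(xs),xs.mean(),ys.mean(),(RJ.T@(atz(p,(xs.mean(),ys.mean()),.053)-O)))
cv2.imwrite("pics/t7.png",cv2.resize(t["frame"][100:175,205:305],None,fx=8,fy=8,interpolation=2))
# predicted pixels for alignment
for jx in(-.005,-.0085,-.011,-.0135):
  q=proj(p,[*(O+RJ@[jx,.124]),.054]);print(jx,((q+.5-[170,150])*8-.5).round(0), ((proj(t,[*(O+RJ@[jx,.124]),.054])+.5-[205,100])*8-.5).round(0))
```

```text
ptr tip [-0.0086  0.1242] ptr root [-0.0083  0.0744] mark tip [-0.0127  0.1305] block [-0.0128  0.1479]
23 210.7391304347826 194.47826086956522 [-0.01408625  0.15118262]
-0.005 [362. 307.] [289. 298.]
-0.0085 [368. 312.] [287. 308.]
-0.011 [373. 315.] [286. 315.]
-0.0135 [377. 318.] [284. 322.]
```

View pics/t7.png

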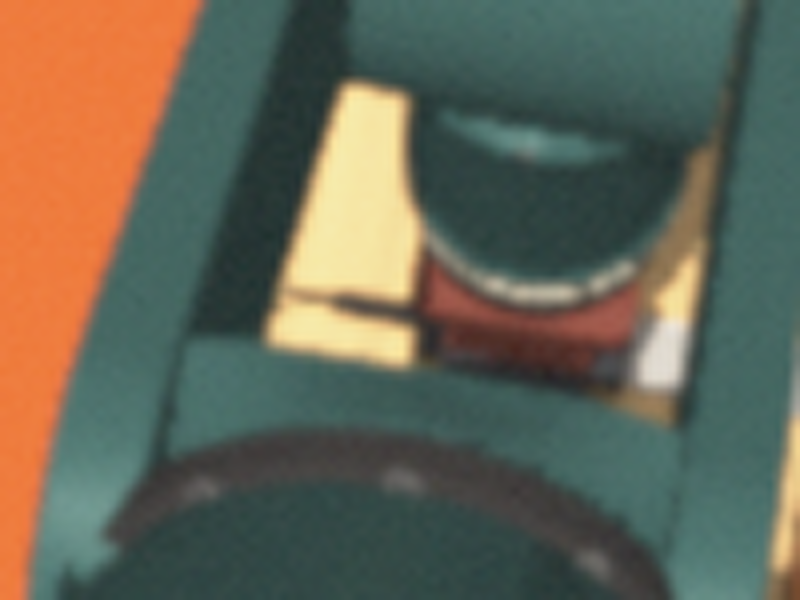

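Request:
{"api": "play_rows", "payload": {
  "increments": [
    [0,0,-0.2,0],
    [0,0,-0.4,0],
    [0,0,-0.5,0],
    [0,0,-0.55,0],
    [0,0,-0.55,0],
    [0,0,-0.55,0],
    [0,0,-0.55,0],
    [0,0,-0.55,0]
  ]
}}

```text
clock: 15.05
eef_pos: [0.6052, -0.0332, 0.0698]
eef_rot: [-0.46, 0.456, -0.538, 0.539]
force: [8.4, -1.1, -6.0]
width: 0.0274
```

Run:
```python
from h import *
here()
a=[manip.capture("side") for _ in range(4)]
im=np.mean([x["frame"].astype(float) for x in a],0).astype(np.uint8)
cv2.imwrite("pics/s8.png",cv2.resize(im[175:211,195:243],None,fx=16,fy=16,interpolation=2))
here()
for k in("blank_end","stop_face"):
    for r in manip.pinpoint(a[-1],k)[:1]:
      w=atz(a[-1],r["uv"],Z[k]);print(k,round(r["score"],2),(RJ.T@(w-O)).round(4))
p=a[0]
for jx in(-.008,-.010,-.012,-.014,-.016):
  for jy,z in((.124,.054),(.075,.054),(.136,.054),(.148,.058)):
    print(jx,jy,((proj(p,[*(O+RJ@[jx,jy]),z])+.5-[195,175])*16-.5).round(0),end=" ")
  print()
```

```text
jig xy [-0.00939148  0.03847675] z 0.06983074269018147 F jig [8.51196109 0.26555322] -6.037417710459837 w 0.02736669697755879 t 15.05
jig xy [-0.0093621   0.03849987] z 0.06984145002137192 F jig [8.79687757 0.51950514] -6.594280799884112 w 0.02744760581167831 t 15.25
blank_end 0.68 [ 0.0014 -0.1121]
-0.008 0.124 [335. 222.] -0.008 0.075 [507.  85.] -0.008 0.136 [292. 257.] -0.008 0.148 [247. 278.] 
-0.01 0.124 [342. 227.] -0.01 0.075 [514.  90.] -0.01 0.136 [299. 262.] -0.01 0.148 [254. 283.] 
-0.012 0.124 [349. 232.] -0.012 0.075 [521.  95.] -0.012 0.136 [306. 267.] -0.012 0.148 [261. 288.] 
-0.014 0.124 [357. 237.] -0.014 0.075 [529. 100.] -0.014 0.136 [314. 272.] -0.014 0.148 [268. 293.] 
-0.016 0.124 [364. 242.] -0.016 0.075 [536. 105.] -0.016 0.136 [321. 277.] -0.016 0.148 [276. 298.]
```

View pics/s8.png

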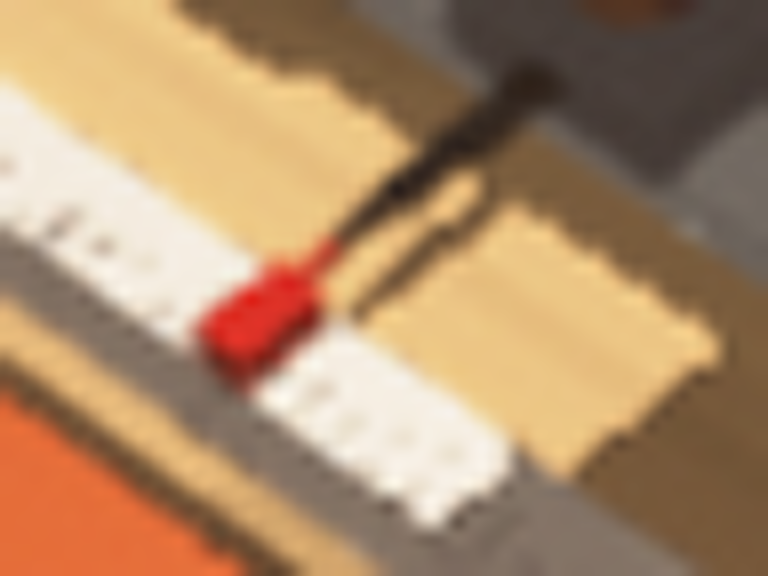

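Request:
{"api": "play_rows", "payload": {
  "increments": [
    [0,0,-0.1,0],
    [0,0,-0.2,0],
    [0,0,-0.26,0],
    [0,0,-0.26,0],
    [0,0,-0.26,0],
    [0,0,-0.26,0],
    [0,0,-0.26,0],
    [0,0,-0.26,0]
  ]
}}

```text
clock: 16.35
eef_pos: [0.6038, -0.033, 0.0698]
eef_rot: [-0.461, 0.455, -0.537, 0.54]
force: [8.5, -0.9, -5.3]
width: 0.0274
```

Run:
```python
from h import *
here()
a=[manip.capture("side") for _ in range(4)]
im=np.mean([x["frame"].astype(float) for x in a],0).astype(np.uint8)
b=cv2.resize(im[182:200,203:227],None,fx=25,fy=25,interpolation=2)
c=cv2.resize(im[135:180,235:295],None,fx=7,fy=7,interpolation=2)
o=np.zeros((450,800,3),np.uint8);o[:]=0
o[:,:600]=b;c2=cv2.resize(c,(200,150));o[:150,600:]=c2
cv2.imwrite("pics/s9.png",o)
here()
```

```text
jig xy [-0.01076455  0.03848541] z 0.06981425951114698 F jig [8.57047348 0.51903916] -5.250620005113811 w 0.027379368660683037 t 16.35
jig xy [-0.01073528  0.03849735] z 0.06983543769124897 F jig [8.41845141 1.46417018] -5.178680215665075 w 0.027091460390155732 t 16.55
```

View pics/s9.png

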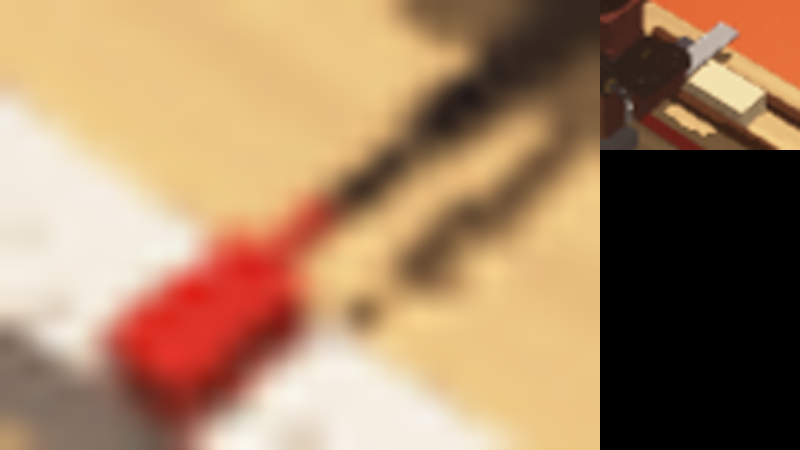

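The pointer, ending near crop (340,205), and the red tip at (320,210) are collinear. The blank looks unmoved. The knob is held and still, with about 8.5 N of spring pull. Handing in.

```bash
python3 -c "
from bench import manip
print(manip.hand_in())"
```

```text
the job is handed in; nothing more can be done
None
```

I finished both steps and handed the job in at about 16.6 s, with the knob still held at the mark. The hand-in reported no verdict.

- **Blank:** I pushed the blank with the closed fingers until it stopped moving and the push force rose to about 9 N. The close-up pictures before gripping the knob showed no visible gap to the stop. The last picture, a small inset, still showed it in place. The networks' positions for the blank's end and the stop scattered by up to about 2 cm in these views, so I relied on the force and the pictures.
- **Straightedge:** I gripped the knob at 35 N and pulled it about 70 mm. In the last enlarged side view the pointer and the red tip are in line. The side and top estimates disagreed by 2–3 mm partway through, so I settled between them. I put the remaining error at about 1–2 mm, inside the 4 mm allowed.
- **Hold:** The last readings showed the arm still, about 8.5 N of spring pull and the fingers 27 mm apart on the 28 mm knob.
- **Other tools:** I did not touch the pencil or the bench tools with the arm. I did not measure their positions again at the end.

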